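# Open out the jar rack to the green flag and shelve the last jar

## Robot

A 6-joint arm with a two-finger parallel gripper is mounted at the origin on a cart in front of the work surface, level with it; the furniture and walls round the work are solid. World frame = base frame: x ahead of the robot, y to its left, z up, the work surface at z = 0. Lengths are in mm, angles in rad, forces in N, time in s.
With the tool pointing down it reaches from about 275 to 725 mm from the base axis. Payload 5.6 kg.
Tool frame: the origin (TCP) lies at the very end of the fingers, on their centre line; the grasp point (between the pads) lies robot.grasp_offset behind it (robot.grasp_offset is the distance from the TCP to the grasp point, in mm); z points along the fingers, y is the direction in which the jaws open and shut (so a half turn about z gives the same grasp; the last joint's range is limited). The gripper opens to 85 mm and grips with 20 to 120 N. Pads are 22 mm wide; open, the fingers measure 114 mm over their backs; the gripper's body (76 mm by 85 mm) begins 54 mm behind the grasp point. The pads swing forward as they close: fully open they stand 13 mm farther back than shut.
Start: joints at [1.612, 0.255, 0.108, 0, -1.424, -0.285], TCP at [132.738, 533.735, 231.283] pointing down, gripper open.
Joint ranges: [-2.95, 2.95], [-1.21, 1.97], [-1.09, 1.5], [-2.87, 1.71], [-2.94, -0.07], [-3.05, 3.05]. Speed limits (rad/s): [2.57, 2.57, 3.14, 3.14, 3.14, 3.14].

## Interface

Orientations are given as a unit quaternion [w, x, y, z].
In Python, from cell import sense, eyes, robot gives the robot as it stands. The module is installed in compiled form; this text tells all that it offers.
- The arm moves only by the shell command python3 -m handwheel 'ROWS'. ROWS is JSON, a list of rows, each a list of 5 numbers: the opening, from 0 (shut) to 1 (fully open), then the shift along the world's x, y, z in cm, then the turn about the world's z in rad. In form: [[hand, dx, dy, dz, roll], ...]. A call has 1 to 20 rows; each row shifts and turns the commanded pose from where the row before left it; what a row does not reach is not made up. A row lasts 1/8 s, in which the tool goes at most 62.5 mm and 10.7 degrees, less where a joint would pass 70% of its speed; a pose out of reach is approached as far as the arm can. A call is refused whole if a number of a shift passes 6.25 or a number of a turn 0.188, either way. A call with a gripper value outside its range is refused whole. The fingers move at their own pace and stop on an object; the grip force is fixed at half the most. Time passes only in rows, so rows that do not move let the fingers close. It gives the time, the measured TCP pose, the force and the opening at its end, in the units of the state.
- sense(): the state, without advancing time (a new reading comes with each control period).
- eyes.read_camera(name): name is "scene" or "top" or "wrist"; returns (picture, depth): 400x640x3 uint8, red, green, blue; 400x640 float32, mm along the optical axis (not along the pixel's ray), 0 where there is no reading.
- eyes.calibration(name): a dict with "fovy" (degrees; the focal length in pixels is half the picture's height over the tangent of half this angle, whatever the lens; pixels are square), "cx", "cy" (the principal point, pixels), "T" (4x4, takes a point from camera to world coordinates). Camera axes: x right, y down, z forward; pixel columns grow to the right and rows downward; lengths in mm; the calibration is good to about 2 mm. A picture is of the moment at which its call begins: read the wrist's pose just before it. calibration takes no time and is no camera call; for the wrist camera it gives the pose at the moment of the call.
- robot.sign_off(): hands the job in, once; it reports no verdict.
The state is a dict: "clock": time; "joints": joint angles; "qd": joint speeds; "joint_torque": joint torques, N m; "position": TCP position; "ee_rot": TCP orientation; "wrist_force": force on the tool from outside, world axes, zero at the start; "ft_torque": the same for the moment, N m; "opening": opening from 0.0 (shut) to 1.0 (fully open).
Only numpy, scipy, OpenCV 4.12 (cv2) and the standard library are available. Lean on these libraries where they do the work, as an engineer would, in place of code of your own. Each camera call takes 0.05 s, during which the arm holds its last target.

## Task

The wooden jar rack is one jar too short. Push in the red spring button on its rail and slide it along, with the rack's far right-hand end panel, until the button pops back up through the hole marked by the green flag (not the white one). Then stand the loose spice jar upright on the worktop in the gap this opens, between the jars already in the rack and the sliding end panel, leaving everything else where it stands.

Things in the scene. Friction and masses are not known exactly. Their poses are not given: they have to be found in the camera images.
- rack: Light-wood extending jar rack, fixed. Origin on the worktop under the middle of its rail; y along the rail (+y to the fixed left end panel, inner face y=+77 mm; the right end slides out to -y), -x the open front, z up. The rail is a 34 mm square aluminium tube, y -77 to +77 mm, axis at height 135 mm. End panels 12 mm thick: x -110 to +30 mm, 50 mm high, and 138 mm high for x > -25 mm.
- start_hole (a point): On the rail's slotted face, centre of the hole the button starts in (y=+50 mm of the rack). That face leans 25 degrees to the front: outward normal (-0.423, 0, 0.906) in the rack's frame, 17 mm from the tube axis; wall 3 mm. A slot joins four 15 mm holes, 35 mm apart towards -y. Site axes as the rack's.
- shelf_edge (a point): Middle of the lower front edge of the rack's fixed top shelf, 238 mm above the worktop, straight above the rail's axis; the shelf runs 105 mm back from here and y -87 to +89 mm of the rack, 12 mm thick. It overhangs rail and button, so reach the button from the front, tool tilted 20 to 30 degrees. A coaster on it is fixed there.
- button_head (a point): Middle of the red ribbed button head, a cylinder 18 mm across, 14 mm tall. Site z axis = its axis, outward along the slotted face's normal; y along the rail. Popped out, this point is 14 mm and the head's underside 7 mm above that face. It carries the inner tube and right end panel with it. Pinch the head, press and slide, or press and drag it by friction.
- button (a joint): Press depth of the button, m: 0 popped out (locked in a hole), 0.007 fully in; 2 N to start, 6 N fully in. Its 12 mm collar locks in the holes; pressed 4.5 mm or more it slides under the tube wall. Let go between holes it stays in (about 0.004) and pops out by itself at the next hole it slides under.
- end_panel (a joint): Extension of the sliding half (inner tube, button, right end panel), m; 0 at the start, growing towards -y of the rack; holes at 0, 0.035, 0.070 and 0.105 with 1.5 mm of play either way. Sliding friction about 1.5 N.
- panel_inner (a point): On the sliding right end panel: foot of its inner face at worktop level, middle of its depth, 40 mm in front of the rail's axis. Axes as the rack's: +y points from the panel into the rack. The panel spans x -70 to +70 mm of this point; it is 50 mm high, and 138 mm from x=+15 mm on.
- green_flag: Thin green marker on the rail beside the hole to be used (third or fourth of the four holes, counted from the button's start). Origin on the tube axis, level with that hole's centre along the rail; the tab sticks out 40 mm from the axis at the front edge of the slotted face. Axes as the rack's. Fixed to the rail.
- white_flag: The same marker in white at the other of those two holes: not to be used.
- spice_jar: Loose glass spice jar with green lid, cylinder 46 mm across, 106 mm tall, about 0.11 kg, standing on the open worktop right of the rack. Origin at the centre of its underside, z up. It goes into the rack. A wall cabinet hangs 0.47 m over the worktop from about 0.57 m ahead of the robot base on, so carry the jar low, just over the panel's 50 mm front.
- rack_jar: A like spice jar, 46 mm across, 106 mm tall, loose, standing in the rack nearest the sliding end. Origin at the centre of its underside. Leave it.
- left_jar: A like spice jar, 46 mm across, 106 mm tall, loose, standing in the rack next to the fixed end. Origin at the centre of its underside. Leave it.
- matchbox: Matchbox 37x56x16 mm lying on the worktop left of the rack. Origin at the centre of its underside. Leave it.
Mind the look-alikes: they are no part of the job. What is shaped like the spice_jar but purple is not meant.

How it is judged:
By the outcome, as a careful person would: the job done as asked, in the order asked, and still so for the second after the job is handed in, with the robot touching nothing.
It also fails if it takes over 58 s, if anything falls off the work surface, if the arm or the gripper's body presses on something with over 40 N, if the wrist force passes 120 N, or if a joint passes its speed limit or range.

## Working session

There is one attempt and no reset: what is moved stays moved. The work goes in short steps, Python scripts to look and compute and a shell command to move; the robot and the scene stay as the last step left them, time stands still between calls to the robot, and variables do not carry over. Pictures are saved under pics/ and viewed, and the job is handed in when it is done.

```bash
mkdir -p pics; ls
cat > h.py <<'E'
import numpy as np, cv2
from cell import sense, eyes, robot
def snap(name,out):
    c=eyes.calibration(name); p,d=eyes.read_camera(name)
    cv2.imwrite('pics/'+out+'.png',p[:,:,::-1]); np.savez('pics/'+out+'.npz',p=p,d=d,T=c['T'],c=[c['fovy'],c['cx'],c['cy']])
def load(out):
    return np.load('pics/'+out+'.npz')
def pt(z,u,v,dep=None):
    f=200/np.tan(np.radians(z['c'][0])/2); d=z['d'][v,u] if dep is None else dep
    return (z['T']@np.array([(u-z['c'][1])/f*d,(v-z['c'][2])/f*d,d,1]))[:3]
def proj(z,P):
    f=200/np.tan(np.radians(z['c'][0])/2); q=np.linalg.inv(z['T'])@np.append(P,1)
    return q[0]/q[2]*f+z['c'][1], q[1]/q[2]*f+z['c'][2]
def crop(out,x0,y0,x1,y1,k,new):
    z=load(out); cv2.imwrite('pics/'+new+'.png',cv2.resize(z['p'][y0:y1,x0:x1,::-1],None,fx=k,fy=k,interpolation=cv2.INTER_CUBIC))
E
python3 - <<'E'
from h import *
for n in('scene','top','wrist'): snap(n,n+'0'); print(n, load(n+'0')['T'].round(2).tolist(), load(n+'0')['c'])
s=sense(); print(s, robot.grasp_offset)
E
```

```text
pics
scene [[0.91, -0.27, 0.32, 93.27], [-0.42, -0.59, 0.69, -732.71], [0.0, -0.76, -0.65, 873.18], [0.0, 0.0, 0.0, 1.0]] [ 52.30464486 320.55266908 210.75330473]
top [[0.01, -0.99, 0.11, 332.23], [-1.0, -0.01, 0.02, -13.13], [-0.02, -0.11, -0.99, 1287.29], [0.0, 0.0, 0.0, 1.0]] [ 49.45932761 318.56451749 192.07676561]
wrist [[-0.24, -0.92, -0.31, 212.48], [-0.97, 0.23, 0.07, 514.54], [0.0, 0.32, -0.95, 373.62], [0.0, 0.0, 0.0, 1.0]] [ 63.75653495 314.67159365 195.71904751]
{'clock': 0.15, 'joints': array([ 1.61158262e+00,  2.55602478e-01,  1.07297646e-01, -3.33736440e-04,
       -1.42387811e+00, -2.84645740e-01]), 'qd': array([ 0.00080033, -0.00140116,  0.00426692,  0.00228427, -0.00018037,
        0.00059541]), 'joint_torque': array([-2.65413428e-04, -3.86941051e+01,  2.38079739e+01,  5.36656827e+00,
       -4.56562397e-03,  2.65696990e-06]), 'position': array([132.64176938, 533.39049178, 230.60953594]), 'ee_rot': array([ 7.10885818e-04,  9.92572539e-01, -1.21652159e-01, -5.05586415e-05]), 'wrist_force': array([0.23303357, 0.22414249, 0.0368706 ]), 'ft_torque': array([ 0.01521483, -0.03283247, -0.01110316]), 'opening': 1.0008505139092672} 18.700000000000003
```

View pics/scene0.png

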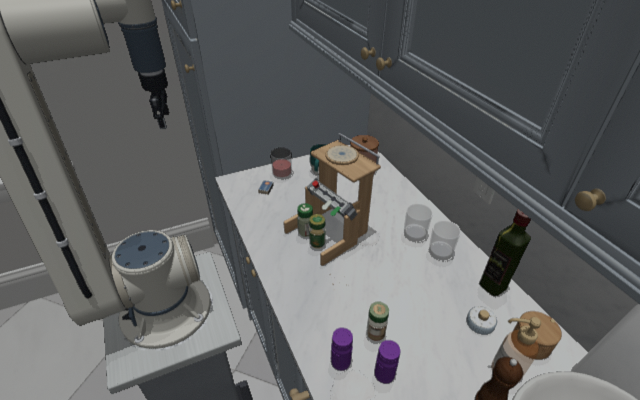

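View pics/top0.png

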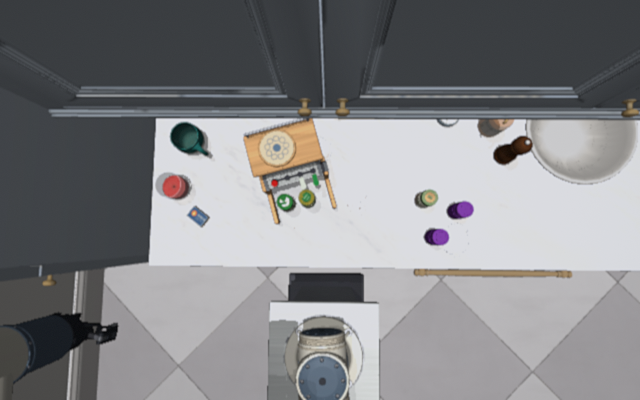

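View pics/wrist0.png

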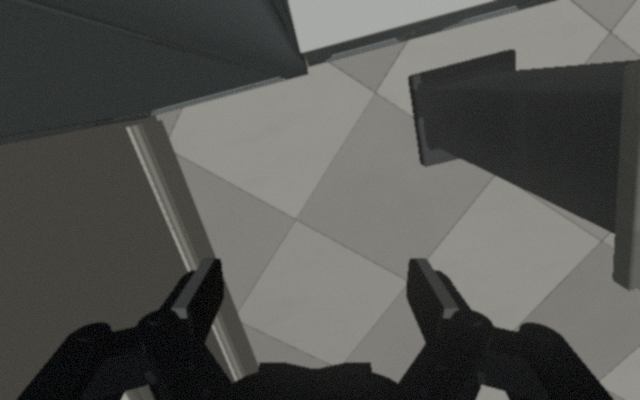

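Run:
```python
from h import *
crop('top0',235,110,345,230,6,'ct'); crop('scene0',270,130,400,270,5,'cs'); crop('top0',400,170,490,260,6,'cj')
```

```text
(no output)
```

View pics/ct.png

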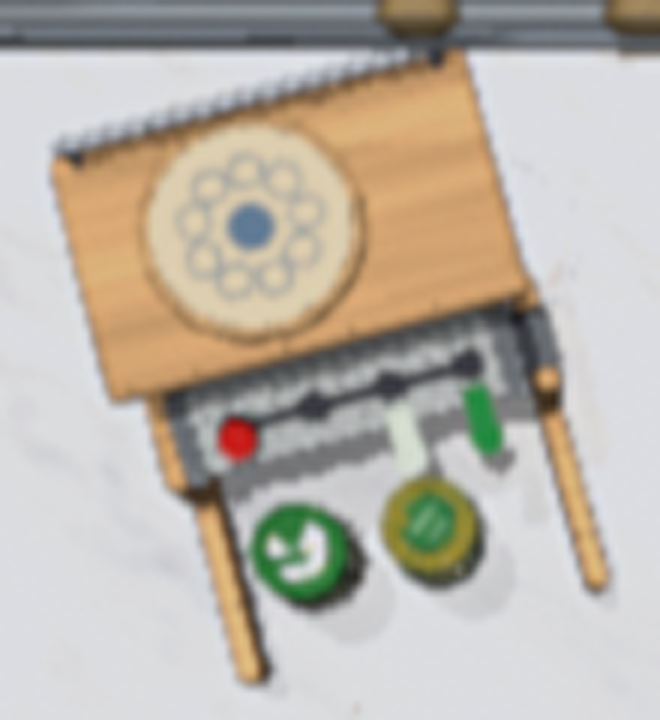

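View pics/cs.png

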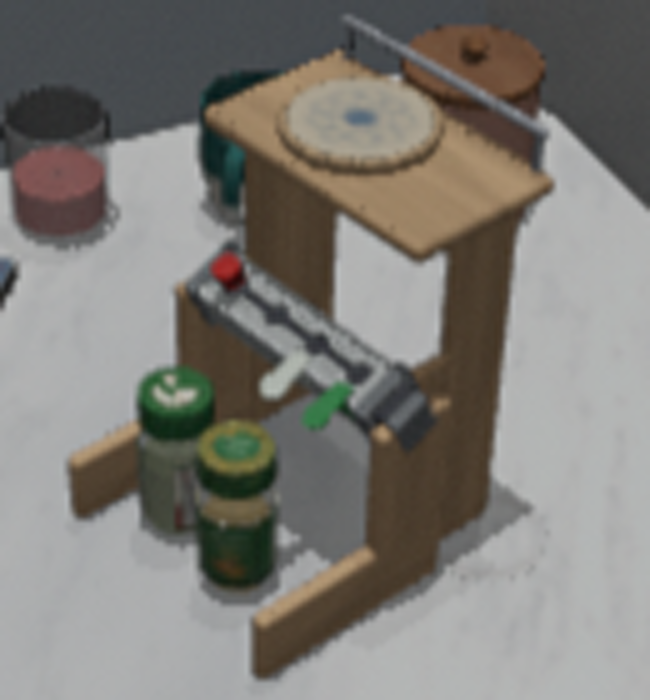

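View pics/cj.png

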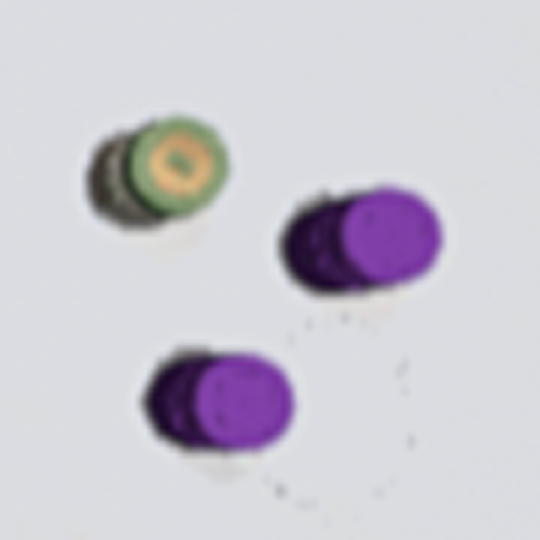

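```bash
cat > fit.py <<'E'
from h import *
from scipy.optimize import least_squares
obs=[('top0',(-13.1,50,163.1),(274.5,183.0)),('top0',(0,89,250),(254.5,176.7)),('top0',(0,-87,250),(322.8,159.7)),('top0',(105,89,250),(243.7,136.5)),('top0',(105,-87,250),(312,119.0)),
('top0',(-7.2,-55,150.4),(313.3,170.3)),('scene0',(-13.1,50,163.1),(315.8,183.6)),('scene0',(-7.2,-55,150.4),(342,204)),('scene0',(0,89,250),(311.6,151.4)),('scene0',(0,-87,250),(355,179))]
Z={n:load(n) for n in('top0','scene0')}
def W(p,q):
    c,s=np.cos(p[2]),np.sin(p[2]); return np.array([p[0]+c*q[0]-s*q[1],p[1]+s*q[0]+c*q[1],q[2]])
def res(p): return np.concatenate([np.array(proj(Z[n],W(p,q)))-o for n,q,o in obs])
r=least_squares(res,[500,60,0.2],loss='soft_l1'); p=r.x
if __name__=='__main__':
    print(p, np.degrees(p[2])); print(res(p).reshape(-1,2).round(1).tolist())
    for n,u,v in [('top0',274,183),('top0',283,202),('top0',307,198),('top0',430,197),('top0',460,210),('top0',322,160),('scene0',316,184)]:
        P=pt(Z[n],u,v); q=P-np.array([p[0],p[1],0]); c,s=np.cos(p[2]),np.sin(p[2]); print(n,u,v,P.round(1),'rack',[round(c*q[0]+s*q[1],1),round(-s*q[0]+c*q[1],1),round(q[2],1)])
E
python3 fit.py
```

```text
[5.02279716e+02 8.45580277e+01 2.74793260e-01] 15.744494019688947
[[0.3, -0.7], [-1.1, 0.1], [0.8, -1.9], [-0.8, -0.7], [0.3, -2.0], [-0.2, 0.1], [-0.3, 1.2], [-0.6, 1.1], [-1.5, 0.6], [-1.6, 1.3]]
top0 274 183 [473.4 130.2 170.5] rack [np.float64(-15.4), np.float64(51.7), np.float64(170.5)]
top0 283 202 [429.2 112.4 108.4] rack [np.float64(-62.8), np.float64(46.6), np.float64(108.4)]
top0 307 198 [440.6  46.9 109.3] rack [np.float64(-69.6), np.float64(-19.5), np.float64(109.3)]
top0 430 197 [ 446.4 -287.2  106.6] rack [np.float64(-154.7), np.float64(-342.6), np.float64(106.6)]
top0 460 210 [ 411.9 -367.8  104.6] rack [np.float64(-209.8), np.float64(-410.9), np.float64(104.6)]
top0 322 160 [540.5   6.5 139.1] rack [np.float64(15.6), np.float64(-85.5), np.float64(139.1)]
scene0 316 184 [474.9 122.8 170.6] rack [np.float64(-16.0), np.float64(44.2), np.float64(170.6)]
```

```bash
python3 -m handwheel '[[1,2.67,-4.8,0,-0.15],[1,2.67,-4.8,0,-0.15],[1,2.67,-4.8,0,-0.15],[1,2.67,-4.8,0,-0.15],[1,2.67,-4.8,0,-0.15],[1,2.67,-4.8,0,-0.15],[1,2.67,-4.8,0,-0.15],[1,2.67,-4.8,0,0],[1,2.67,-4.8,0,0],[1,0,0,0,0],[1,0,0,0,0]]'
python3 - <<'E'
from h import *
snap('wrist','w1');snap('scene','s1');snap('top','t1'); s=sense(); print(s['position'],s['ee_rot'],s['joints'].round(2))
E
```

```text
clock: 1.52
position: [372.9, 101.6, 231.1]
ee_rot: [0.0, 0.798, -0.603, -0.0]
wrist_force: [0.2, -0.2, -0.1]
opening: 0.999
[372.66720604 102.65588084 231.23159772] [-3.67780456e-05  7.98580087e-01 -6.01888558e-01 -8.48061550e-05] [ 0.68 -0.08 -0.26 -0.   -1.38 -0.4 ]
```

View pics/w1.png

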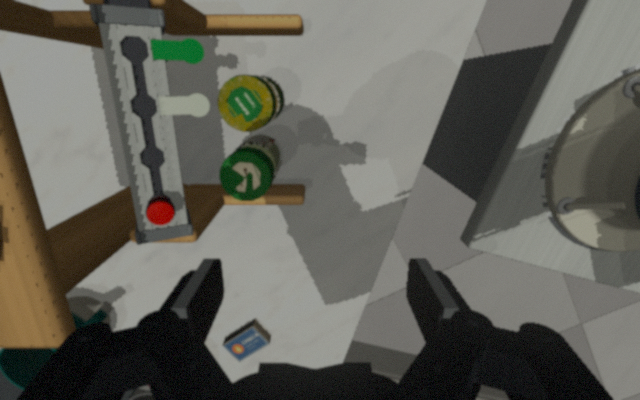

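View pics/s1.png

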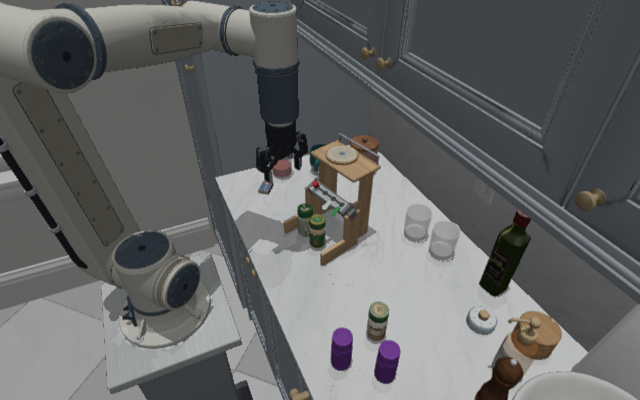

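Run:
```python
from h import *
from fit import p
z=load('w1')
def R(P):
    q=P-np.array([p[0],p[1],0]); c,s=np.cos(p[2]),np.sin(p[2]); return np.array([c*q[0]+s*q[1],-s*q[0]+c*q[1],q[2]]).round(1)
for n,u,v in [('button',160,210),('btn',157,208),('shelf edge low',35,200),('hole4 rim',122,62),('panelL?',300,194),('jar',250,102),('jarL',246,174),('fingL',208,262),('fingR',420,262)]:
    P=pt(z,u,v); print(n,P.round(1),R(P))
m=z['p'].astype(int); r=(m[...,0]>150)&(m[...,1]<60)&(m[...,2]<60); v,u=np.nonzero(r); print(u.mean(),v.mean(),len(u)); P=np.array([pt(z,a,b) for a,b in zip(u,v)]); print(P.mean(0),R(P.mean(0)),R(np.median(P,0)))
```

```text
button [474.9 128.2 169.3] [-14.5  49.5 169.3]
btn [476.6 126.8 170.3] [-13.2  47.6 170.3]
shelf edge low [499.5 101.  242.1] [  1.7  16.6 242.1]
hole4 rim [516.2  41.7 154.6] [  1.8 -45.  154.6]
panelL? [380.4 132.6  44.6] [-104.3   79.3   44.6]
jar [441.7  48.  106.4] [-68.3 -18.8 106.4]
jarL [432.5 107.2 106.2] [-61.   40.7 106.2]
fingL [419.8 104.3 251.8] [-74.   41.4 251.8]
fingR [331.9  79.2 252.2] [-165.4   41.   252.2]
156.96296296296296 208.22222222222223 27
[473.50570861 122.95273978 178.12362982] [-17.3  44.8 178.1] [-13.3  47.4 170.5]
```

Run:
```python
from h import *
z=load('w1'); tcp=np.array([372.7,102.3,231.2]); ty=np.array([.9625,.271,0]); tx=np.array([.271,-.9625,0])
for u,v in [(208,262),(200,290),(185,310),(213,300),(160,330),(110,340),(70,345),(40,380),(20,395),(100,390),(150,390),(420,262),(440,300),(560,340),(600,390),(300,380)]:
    q=pt(z,u,v)-tcp; print(u,v,'y %.0f x %.0f z %.0f'%(q@ty,q@tx,q[2]))
```

```text
208 262 y 46 x 11 z 21
200 290 y 43 x 10 z 40
185 310 y 44 x 10 z 51
213 300 y 42 x -2 z 30
160 330 y 47 x 12 z 63
110 340 y 62 x 9 z 64
70 345 y 70 x 12 z 70
40 380 y 70 x 11 z 80
20 395 y 70 x 13 z 86
100 390 y 64 x -4 z 70
150 390 y 54 x -11 z 64
420 262 y -46 x 11 z 21
440 300 y -45 x 11 z 47
560 340 y -74 x 11 z 66
600 390 y -71 x 12 z 83
300 380 y 4 x 11 z 80
```

Run:
```python
from h import *
from fit import p
def R(P):
    q=P-np.array([p[0],p[1],0]); c,s=np.cos(p[2]),np.sin(p[2]); return np.array([c*q[0]+s*q[1],-s*q[0]+c*q[1],q[2]]).round(1)
z=load('w1')
for u in range(100,216,6): print(u,R(pt(z,u,104)), 'g',R(pt(z,u,51)),'rail',R(pt(z,u,130)))
crop('w1',80,0,320,240,3,'cw')
```

```text
100 [121.2 -11.8  -1.1] g [108.2 -66.1   1.3] rail [126.7  17.   -0.2]
106 [113.5 -11.9   0.5] g [  9.4 -51.2 156.5] rail [119.1  16.8   1. ]
112 [106.  -11.9   1.7] g [  5.6 -51.2 156.8] rail [112.2  16.8   1.1]
118 [  7.7 -19.6 157.4] g [  2.9 -51.4 155. ] rail [105.2  16.7   1.3]
124 [  4.8 -19.5 155.6] g [  2.1 -51.9 149.5] rail [  7.5  -2.8 156.3]
130 [  1.9 -19.4 153.7] g [ -0.8 -52.1 147.7] rail [  3.8  -2.7 155.8]
136 [  0.3 -19.2 149.3] g [ -4.7 -52.1 147.7] rail [  0.8  -2.5 153.9]
142 [ -2.9 -19.1 147.6] g [ -8.  -52.2 146.6] rail [ -1.2  -2.  150.1]
148 [ -6.6 -19.1 147. ] g [-12.4 -52.1 147.7] rail [ -4.1  -1.7 147.6]
154 [ -9.7 -19.  144.9] g [-15.9 -52.2 146.8] rail [ -9.1  -2.  149.4]
160 [-14.8 -19.1 147. ] g [-20.2 -52.1 147.9] rail [-12.   -1.6 146.7]
166 [-18.8 -19.1 146.9] g [-22.9 -52.4 145.1] rail [-15.9  -1.6 146.1]
172 [-21.7 -19.  144.1] g [-25.7 -52.6 142.2] rail [-19.5  -1.4 144.6]
178 [-25.6 -19.  143.5] g [-29.6 -52.6 142.1] rail [36.4 16.6  1.4]
184 [-29.1 -18.9 141.8] g [-32.6 -52.9 139.5] rail [30.3 16.8 -0.4]
190 [-32.5 -18.8 139.7] g [-36.3 -53.  138.6] rail [23.1 16.8  0.3]
196 [-36.  -18.7 137.7] g [-39.6 -53.2 136.5] rail [16.1 16.7  0.5]
202 [-40.3 -18.7 137.8] g [-42.9 -53.4 134.2] rail [ 9.2 16.7  0.5]
208 [-43.2 -18.5 133.7] g [ -6.4 -66.3   0.7] rail [ 2.2 16.6  0.9]
214 [ -7.3 -12.    0.5] g [-12.8 -66.3   0.9] rail [-4.2 16.8 -0.7]
```

View pics/cw.png

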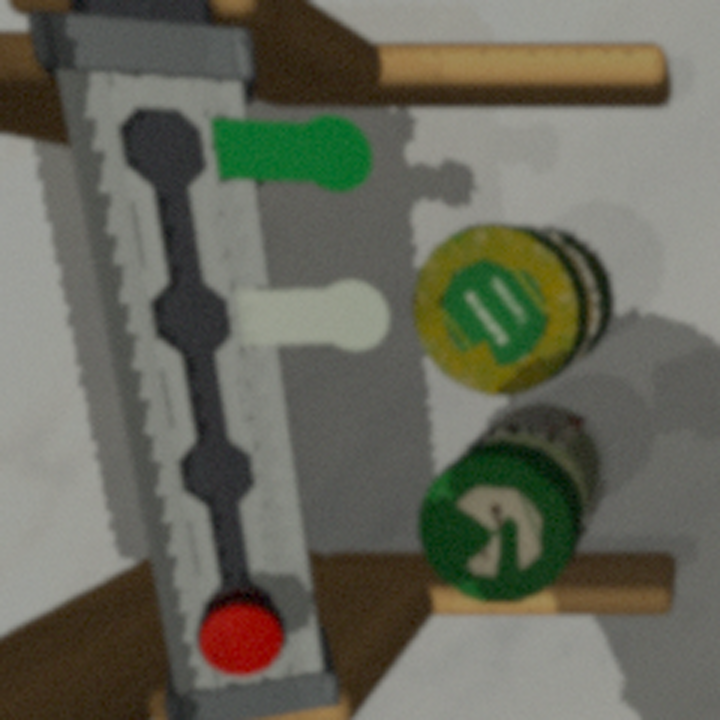

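```bash
python3 -m handwheel '[[0.7,1.5,0.25,-1.0,0],[0.7,1.5,0.25,-1.0,0],[0.7,0,0,0,0],[0.7,0,0,0,0]]'
cat >> h.py <<'E'
from math import cos,sin
TH=0.2748
def R(P,o=(502.3,84.6)):
    q=np.asarray(P,float)-np.array([o[0],o[1],0]); c,s=cos(TH),sin(TH); return np.array([c*q[0]+s*q[1],-s*q[0]+c*q[1],q[2]]).round(1)
def Wd(dx,dy):
    c,s=cos(TH),sin(TH); return round((c*dx-s*dy)/10,2),round((s*dx+c*dy)/10,2)
E
python3 - <<'E'
from h import *
snap('wrist','w2'); s=sense(); print(s['position'],R(s['position']),s['ee_rot'].round(3),s['opening'])
z=load('w2'); tcp=s['position']; ty=np.array([.9625,.271,0]); tx=np.array([.271,-.9625,0])
d=z['d']; f=200/np.tan(np.radians(z['c'][0])/2); v,u=np.mgrid[0:400,0:640]
C=np.stack([(u-z['c'][1])/f*d,(v-z['c'][2])/f*d,d,np.ones_like(d)],-1)@z['T'].T; q=C[...,:3]-tcp
yy=q@ty; xx=q@tx; zz=q[...,2]
m=(yy>0)&(yy<95)&(abs(xx)<45)&(zz>-5)&(d>0)&(v>230)
for a in range(-5,130,6):
    k=m&(zz>=a)&(zz<a+6)
    if k.sum()>3: print(a,'y',np.percentile(yy[k],[2,98]).round(0),'x',np.percentile(xx[k],[2,98]).round(0),k.sum())
E
```

```text
clock: 2.17
position: [403.1, 106.7, 210.9]
ee_rot: [0.001, 0.798, -0.603, -0.0]
wrist_force: [-0.3, 0.5, 0.2]
opening: 0.699
[403.10888421 106.74778667 211.26353405] [-89.5  48.2 211.3] [ 0.     0.798 -0.603  0.   ] 0.7032733484392456
1 y [30. 30.] x [-10.   7.] 30
7 y [30. 41.] x [-11.  11.] 178
13 y [30. 43.] x [-11.  11.] 299
19 y [30. 43.] x [-11.  11.] 346
25 y [30. 92.] x [-18.  27.] 657
31 y [30. 92.] x [-19.  30.] 2067
37 y [30. 95.] x [-20.  32.] 2193
43 y [30. 51.] x [-2. 13.] 340
49 y [30. 60.] x [ 5. 13.] 964
55 y [29. 61.] x [-11.  13.] 2837
61 y [30. 62.] x [-12.  12.] 2164
67 y [13. 63.] x [-9. 17.] 1713
73 y [ 1. 64.] x [ 3. 17.] 3063
79 y [ 1. 64.] x [ 7. 17.] 3651
85 y [11. 63.] x [11. 17.] 1187
91 y [12. 13.] x [18. 19.] 7
```

View pics/w2.png

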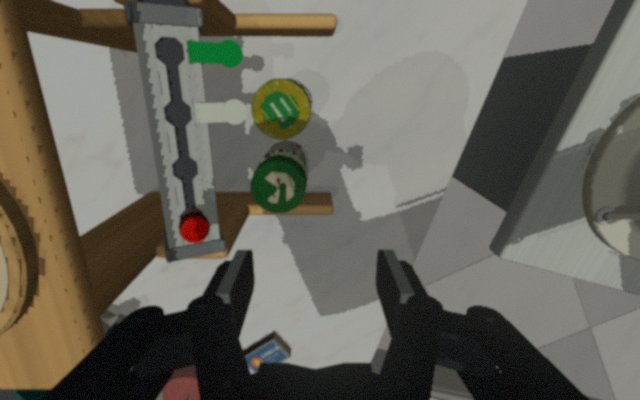

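```bash
python3 -m handwheel '[[1,0,0,-2.4,0],[1,0,0,-2.4,0],[1,0.8,0.3,0,0],[1,0.79,0.24,0,0],[1,0,0,0,0],[1,0,0,0,0]]'
python3 - <<'E'
from h import *
snap('wrist','w3'); snap('scene','s3'); s=sense(); print(s['position'],R(s['position']),s['wrist_force'])
crop('s3',240,120,400,240,5,'cs3')
z=load('w3'); tcp=s['position']; ty=np.array([.9625,.271,0]); tx=np.array([.271,-.9625,0])
d=z['d']; f=200/np.tan(np.radians(z['c'][0])/2); v,u=np.mgrid[0:400,0:640]
C=np.stack([(u-z['c'][1])/f*d,(v-z['c'][2])/f*d,d,np.ones_like(d)],-1)@z['T'].T; q=C[...,:3]-tcp
yy=q@ty; xx=q@tx; zz=q[...,2]
m=(yy>0)&(yy<95)&(abs(xx)<45)&(zz>-5)&(d>0)&(v>250)
for a in range(-5,130,6):
    k=m&(zz>=a)&(zz<a+6)
    if k.sum()>3: print(a,'y',np.percentile(yy[k],[2,98]).round(0),'x',np.percentile(xx[k],[2,98]).round(0),k.sum())
E
```

```text
clock: 2.98
position: [419.7, 112.5, 164.0]
ee_rot: [-0.001, 0.798, -0.603, 0.0]
wrist_force: [0.6, 0.2, -0.0]
opening: 0.998
[419.41809494 112.342876   163.82698575] [-72.2  49.2 163.8] [-0.32118664  0.13969727  0.23229007]
-5 y [52. 84.] x [-29.   4.] 159
1 y [52. 68.] x [-2.  6.] 336
7 y [59. 66.] x [-4.  5.] 219
13 y [42. 48.] x [-10.  10.] 170
19 y [42. 55.] x [-11.  10.] 350
25 y [42. 56.] x [-11.  11.] 444
31 y [42. 56.] x [-11.  11.] 504
37 y [42. 56.] x [-11.  10.] 593
43 y [42. 56.] x [-9. 11.] 544
49 y [42. 53.] x [-2. 11.] 521
55 y [43. 70.] x [ 5. 13.] 783
61 y [39. 73.] x [-9. 13.] 2548
67 y [34. 73.] x [-9. 15.] 3202
73 y [ 2. 75.] x [ 7. 38.] 3737
79 y [ 1. 75.] x [ 8. 31.] 6194
85 y [ 9. 75.] x [10. 17.] 1898
91 y [14. 28.] x [17. 19.] 19
```

View pics/w3.png

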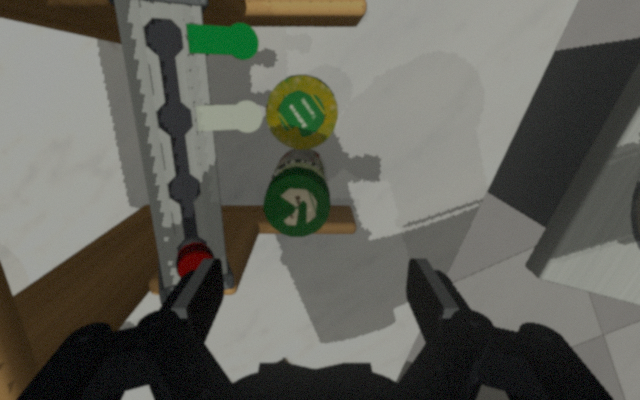

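View pics/cs3.png

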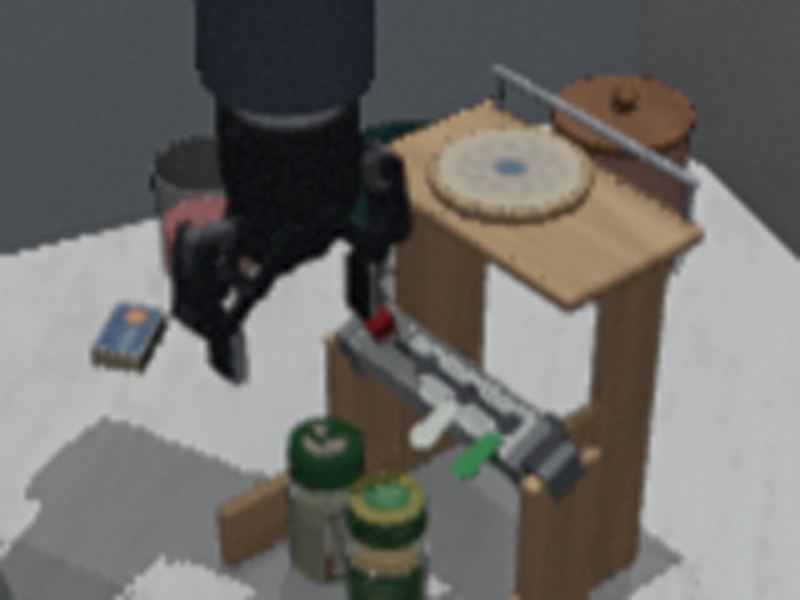

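Run:
```python
from h import *
for n,tcp in(('w3',[419.4,112.3,163.8]),('w2',[403.1,106.7,211.2])):
    z=load(n); ty=np.array([.9625,.271,0]); tx=np.array([.271,-.9625,0])
    d=z['d']; f=200/np.tan(np.radians(z['c'][0])/2); v,u=np.mgrid[0:400,0:640]
    C=np.stack([(u-z['c'][1])/f*d,(v-z['c'][2])/f*d,d,np.ones_like(d)],-1)@z['T'].T; q=C[...,:3]-tcp
    yy=q@ty; xx=q@tx; zz=q[...,2]
    for sg in(1,-1):
      m=(sg*yy>20)&(sg*yy<62)&(abs(xx)<13)&(d>0)&(v>250)
      for a in range(2,34,2):
        k=m&(zz>=a)&(zz<a+2)
        if k.sum()>3: print(n,sg,a,'y',np.percentile(sg*yy[k],[2,50,98]).round(0),'x',np.percentile(xx[k],[2,98]).round(0),k.sum())
crop('w3',140,230,480,400,2.3,'cf')
z=load('s3')
from fit import W,p
for zz in(200,220,238,250,260,270,280): print(zz,np.round(proj(z,W(p,(0,49,zz))),1))
```

```text
w3 1 2 y [52. 54. 61.] x [2. 6.] 50
w3 1 4 y [53. 57. 61.] x [-2.  6.] 113
w3 1 6 y [56. 60. 62.] x [-2.  6.] 138
w3 1 8 y [60. 61. 62.] x [-2.  5.] 20
w3 1 12 y [43. 43. 43.] x [-7.  5.] 9
w3 1 14 y [43. 43. 43.] x [-10.   8.] 38
w3 1 16 y [43. 43. 48.] x [-11.  10.] 76
w3 1 18 y [43. 43. 49.] x [-10.  10.] 101
w3 1 20 y [43. 43. 54.] x [-11.  10.] 112
w3 1 22 y [42. 43. 55.] x [-10.  10.] 118
w3 1 24 y [42. 43. 55.] x [-12.  10.] 145
w3 1 26 y [43. 44. 56.] x [-11.  11.] 138
w3 1 28 y [43. 43. 56.] x [-11.  10.] 150
w3 1 30 y [42. 43. 56.] x [-11.  11.] 158
w3 1 32 y [42. 43. 56.] x [-10.  10.] 159
w3 -1 12 y [43. 43. 43.] x [-4.  5.] 7
w3 -1 14 y [42. 43. 43.] x [-10.   9.] 51
w3 -1 16 y [42. 43. 48.] x [-11.  10.] 74
w3 -1 18 y [42. 43. 49.] x [-11.  11.] 96
w3 -1 20 y [42. 43. 54.] x [-11.  11.] 120
w3 -1 22 y [42. 43. 55.] x [-11.  11.] 124
w3 -1 24 y [42. 43. 55.] x [-11.  11.] 147
w3 -1 26 y [42. 43. 56.] x [-11.  11.] 138
w3 -1 28 y [42. 43. 56.] x [-11.  11.] 154
w3 -1 30 y [42. 43. 56.] x [-11.  11.] 158
w3 -1 32 y [42. 43. 56.] x [-11.  11.] 163
w2 1 4 y [30. 30. 30.] x [
[... 643 characters left out ...]
0. 30. 30.] x [-9.  7.] 29
w2 -1 8 y [30. 30. 30.] x [-11.   9.] 41
w2 -1 10 y [30. 30. 40.] x [-11.  10.] 72
w2 -1 12 y [30. 31. 42.] x [-9. 11.] 78
w2 -1 14 y [30. 31. 42.] x [-10.  11.] 96
w2 -1 16 y [30. 31. 43.] x [-10.  11.] 114
w2 -1 18 y [30. 32. 43.] x [-11.  10.] 101
w2 -1 20 y [30. 31. 43.] x [-10.  11.] 125
w2 -1 22 y [30. 31. 43.] x [-9. 11.] 102
w2 -1 24 y [30. 32. 43.] x [-11.  11.] 127
w2 -1 26 y [30. 31. 43.] x [-11.  11.] 125
w2 -1 28 y [30. 32. 43.] x [-9. 11.] 142
w2 -1 30 y [30. 31. 43.] x [-11.  11.] 126
w2 -1 32 y [30. 31. 43.] x [-10.  11.] 163
200 [319.2 172.8]
220 [319.2 167. ]
238 [319.2 161.6]
250 [319.2 158. ]
260 [319.3 154.9]
270 [319.3 151.8]
280 [319.3 148.7]
```

View pics/cf.png

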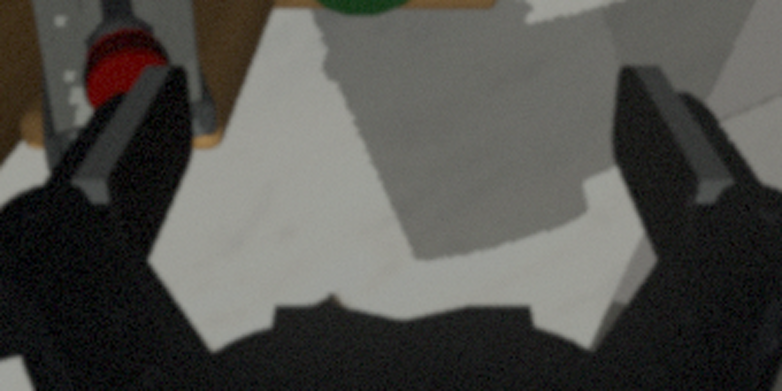

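```bash
python3 -m handwheel '[[1,-1.6,-0.45,0,0],[1,-1.6,-0.45,0,0.157],[1,0.28,-1.0,0,0.157],[1,0.28,-1.0,0,0.157],[1,0.28,-1.0,0,0.157],[1,0,0,0,0.157],[1,0,0,0,0],[1,0,0,0,0]]'
python3 - <<'E'
from h import *
s=sense(); print(s['position'],R(s['position']),s['ee_rot'].round(3),s['joints'].round(2))
E
```

```text
clock: 4.08
position: [395.0, 73.1, 163.4]
ee_rot: [-0.0, 0.967, -0.253, 0.0]
wrist_force: [0.3, -0.1, -0.4]
opening: 0.998
[395.00110948  73.13706292 163.42500568] [-106.4   18.1  163.4] [-0.     0.967 -0.253  0.   ] [ 0.58 -0.01 -0.37 -0.   -1.2   0.48]
```

```bash
python3 -m handwheel '[[1,1.97,0.55,0,0],[1,1.97,0.55,0,0],[1,0,0,0,0],[1,0,0,0,0]]'
python3 - <<'E'
from h import *
snap('wrist','w4'); snap('scene','s4'); s=sense(); print(s['position'],R(s['position']),s['wrist_force'])
crop('s4',260,130,380,220,6,'cs4'); crop('w4',80,140,340,340,3,'cw4')
E
```

```text
clock: 4.58
position: [434.1, 84.0, 163.1]
ee_rot: [0.0, 0.968, -0.252, -0.0]
wrist_force: [-0.3, 0.3, 0.3]
opening: 0.999
[434.14495322  84.00722217 163.33960059] [-65.8  17.9 163.3] [ 0.01325905 -0.55034091  0.18806495]
```

View pics/cw4.png

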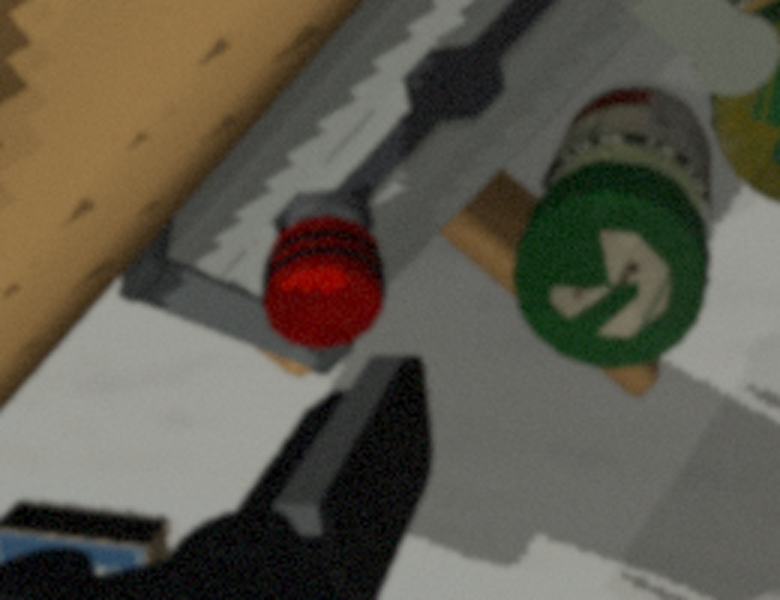

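View pics/cs4.png

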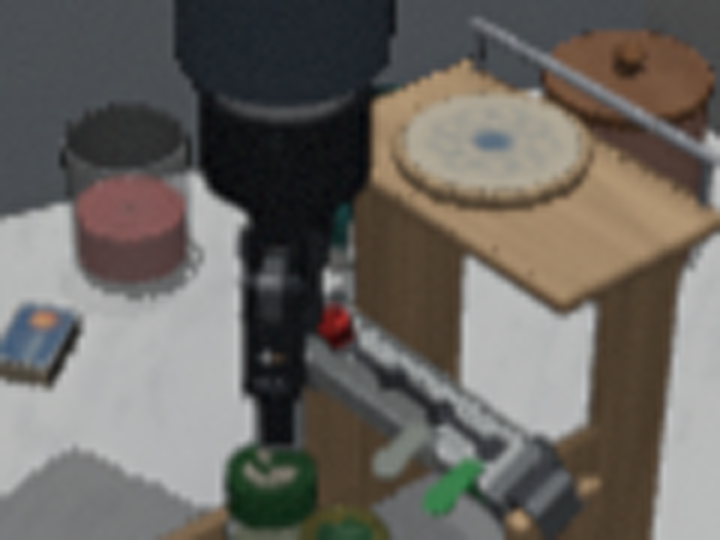

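Run:
```python
from h import *
z=load('w4'); 
for n,u,v in [('btn top',187,238),('btn top2',190,248),('tip',208,262),('tipR',218,263),('tip2',200,280)]: P=pt(z,u,v); print(n,P.round(1),R(P))
m=z['p'].astype(int); r=(m[...,0]>120)&(m[...,1]<60)&(m[...,2]<60); r[:, 260:]=0;r[:140]=0; v,u=np.nonzero(r);P=np.array([R(pt(z,a,b)) for a,b in zip(u,v)]); print(len(u),np.median(P,0),np.percentile(P,5,0),np.percentile(P,95,0))
```

```text
btn top [476.8 128.7 170.9] [-12.6  49.4 170.9]
btn top2 [471.4 131.9 168.8] [-16.9  53.9 168.8]
tip [465.9 119.6 183.9] [-25.6  43.5 183.9]
tipR [462.2 118.  180.6] [-29.5  43.  180.6]
tip2 [465.7 117.9 198.6] [-26.2  41.9 198.6]
120 [-10.3   47.35 171.9 ] [-13.015  44.895 170.   ] [ -7.4    50.4   173.105]
```

```bash
python3 -m handwheel '[[1,0.29,0.08,-0.3,0],[1,0,0,-0.3,0],[1,0,0,0,0]]';python3 -m handwheel '[[1,0,0,-0.2,0],[1,0,0,0,0]]';python3 -m handwheel '[[1,0,0,-0.2,0],[1,0,0,0,0]]'
```

```text
clock: 5.05
position: [437.3, 84.8, 156.9]
ee_rot: [0.0, 0.968, -0.252, -0.0]
wrist_force: [0.1, -0.0, -0.3]
opening: 0.997
clock: 5.3
position: [437.5, 84.9, 155.1]
ee_rot: [0.0, 0.968, -0.252, -0.0]
wrist_force: [0.1, -0.9, -0.2]
opening: 1.002
clock: 5.55
position: [437.5, 84.9, 153.1]
ee_rot: [0.0, 0.968, -0.252, -0.0]
wrist_force: [-0.1, 0.0, 0.8]
opening: 1.002
```

```bash
for i in 1 2; do python3 -m handwheel '[[1,0,0,-0.2,0],[1,0,0,0,0]]' | egrep 'pos|force'; done
python3 - <<'E'
from h import *
snap('wrist','w5'); crop('w5',80,140,340,340,3,'cw5')
E
```

```text
position: [437.5, 84.8, 151.1]
wrist_force: [-0.0, -0.2, -0.7]
position: [437.5, 84.8, 149.1]
wrist_force: [-1.0, -1.3, 0.3]
```

View pics/cw5.png

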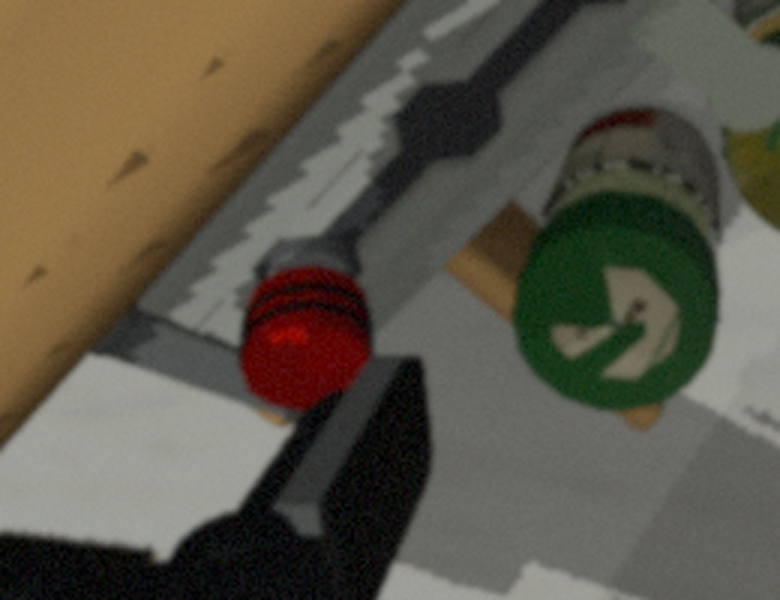

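Run:
```python
from h import *
def prof(n,tcp,ang,lab):
    z=load(n); ty=np.array([cos(ang),sin(ang),0]); tx=np.array([sin(ang),-cos(ang),0])
    d=z['d']; f=200/np.tan(np.radians(z['c'][0])/2); v,u=np.mgrid[0:400,0:640]
    C=np.stack([(u-z['c'][1])/f*d,(v-z['c'][2])/f*d,d,np.ones_like(d)],-1)@z['T'].T; q=C[...,:3]-tcp
    yy=q@ty; xx=q@tx; zz=q[...,2]
    dark=z['p'].max(-1)<75
    for a in range(0,140,6):
        k=(abs(yy)<100)&(abs(xx)<60)&(zz>=a)&(zz<a+6)&dark
        if k.sum()>2: print(lab,a,'y %.0f %.0f x %.0f %.0f'%(yy[k].min(),yy[k].max(),xx[k].min(),xx[k].max()),k.sum())
prof('s1',[372.7,102.6,231.2],TH,'s1'); prof('s3',[419.4,112.3,163.8],TH,'s3'); prof('s4',[434.1,84,163.3],TH+.785,'s4')
```

```text
s1 12 y -50 42 x -6 5 3
s1 18 y -51 44 x -6 11 14
s1 24 y -57 56 x -8 11 25
s1 30 y -57 55 x -9 12 29
s1 36 y -58 55 x -10 12 26
s1 42 y -57 54 x -8 11 31
s1 48 y -58 47 x -11 12 26
s1 54 y -59 65 x -9 14 28
s1 60 y -74 70 x -12 13 45
s1 66 y -75 74 x -11 15 92
s1 72 y -74 74 x -13 19 70
s1 78 y -74 72 x -14 19 105
s1 84 y -74 70 x -17 18 94
s1 90 y -72 69 x -14 20 80
s1 96 y -72 69 x -10 21 90
s1 102 y -71 68 x -11 22 121
s1 108 y -70 66 x -13 22 112
s1 114 y -70 66 x -13 14 110
s1 120 y -63 -23 x -9 12 24
s1 126 y -39 6 x -8 36 26
s1 132 y -40 26 x -13 38 59
s1 138 y -39 30 x -10 39 75
s3 0 y 56 64 x 5 6 4
s3 12 y 43 45 x -2 9 4
s3 18 y -54 45 x -13 9 12
s3 24 y -57 56 x -10 13 22
s3 30 y -57 48 x -9 11 23
s3 36 y -58 54 x -12 11 26
s3 42 y -57 57 x -10 11 27
s3 48 y -54 55 x -9 11 19
s3 54 y -68 65 x -6 13 19
s3 60 y -74 68 x -13 14 41
s3 66 y -75 74 x -11 13 78
s3 72 y -74 70 x -14 17 57
s3 78 y -74 73 x -14 19 80
s3 84 y -74 70 x -16 18 78
s3 90 y -73 68 x -12 19 64
s3 96 y -74 67 x -14 21 72
s3 102 y -71 65 x -10 21 98
s3 108 y -70 66 x -8 18 90
s3 114 y -70 62 x -13 13 82
s3 120 y -39 62 x -10 13 21
s3 126 y -39 20 x -15 34 15
s3 132 y -40 28 x -12 39 54
s3 138 y -39 25 x -13 37 59
s4 0 y 50 59 x 8 22 5
s4 12 y -50 44 x -9 9 7
s4 18 y -54 41 x -8 10 7
s4 24 y -58 46 x -8 10 17
s4 30 y -59 -48 x -8 10 10
s4 36 y -58 -47 x -8 10 12
s4 42 y -57 -48 x -11 10 13
s4 60 y -74 -42 x -9 11 15
s4 66 y -77 -42 x -10 12 38
s4 72 y -76 71 x -10 39 22
s4 78 y -73 68 x -10 29 18
s4 84 y -72 -20 x -10 16 24
s4 90 y -73 15 x -10 18 38
s4 96 y -71 12 x -18 18 32
s4 102 y -71 8 x -18 18 42
s4 108 y -71 -14 x -16 18 39
s4 114 y -70 -14 x -10 11 49
s4 120 y -62 -26 x -11 10 22
s4 126 y -40 -9 x -13 33 23
s4 132 y -37 -9 x -36 35 50
s4 138 y -39 -8 x -36 35 56
```

```bash
python3 -m handwheel '[[1,-1.5,-0.43,0,0],[1,-1.5,-0.43,1.5,0],[0.6,-1.57,-0.43,2,-0.181],[0.5,-0.29,1.03,0,-0.181],[0.5,-0.29,1.03,0,-0.181],[0.5,-0.29,1.03,0,-0.181],[0.5,0,0,0,-0.181],[0.5,0,0,0,-0.181],[0.5,0,0,0,-0.181],[0.5,0,0,0,-0.181],[0.5,0,0,0,-0.181],[0.5,0,0,0,-0.181],[0.5,0,0,0,-0.181],[0.5,0,0,0,-0.181],[0.5,0,0,0,-0.184],[0.5,0,0,0,0],[0.5,0,0,0,0]]'
python3 - <<'E'
from h import *
s=sense(); print(R(s['position']),s['joints'].round(2),s['ee_rot'].round(3)); e=s['ee_rot']; print('x ang',np.degrees(2*np.arctan2(e[2],e[1])), 'want',180+15.74)
snap('wrist','w6')
E
```

```text
clock: 8.22
position: [382.9, 102.8, 184.3]
ee_rot: [0.0, -0.14, 0.99, 0.0]
wrist_force: [0.2, -0.6, 0.5]
opening: 0.5
[-110.    49.9  184.3] [ 0.66 -0.03 -0.34 -0.   -1.26 -1.95] [ 0.   -0.14  0.99  0.  ]
x ang 196.06832587763003 want 195.74
```

View pics/w6.png

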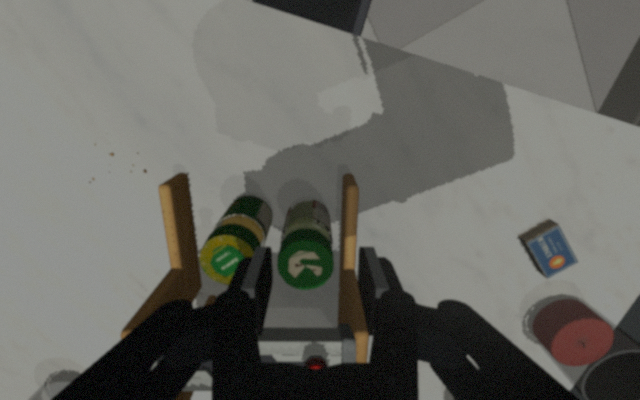

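```bash
python3 -m handwheel '[[0.45,1.5,0.42,-1.2,0],[0.45,1.5,0.42,-1.1,0],[0.45,1.6,0.46,0,-0.005],[0.45,1.66,0.46,0,0],[0.45,0,0,0,0],[0.45,0,0,0,0]]'; for i in 1 2; do python3 -m handwheel '[[0.45,0.29,0.08,0,0],[0.45,0,0,0,0]]'|egrep 'pos|force'; done
python3 - <<'E'
from h import *
snap('wrist','w7'); snap('scene','s7');s=sense(); print(R(s['position']))
crop('s7',250,120,380,220,6,'cs7')
E
```

```text
clock: 9.02
position: [445.7, 120.5, 161.4]
ee_rot: [-0.0, -0.136, 0.991, 0.0]
wrist_force: [0.4, 0.5, -0.2]
opening: 0.449
position: [448.7, 121.4, 161.5]
wrist_force: [0.3, -0.5, 0.3]
position: [451.8, 122.2, 161.3]
wrist_force: [0.7, -0.4, 0.4]
[-38.6  49.9 161.3]
```

View pics/w7.png

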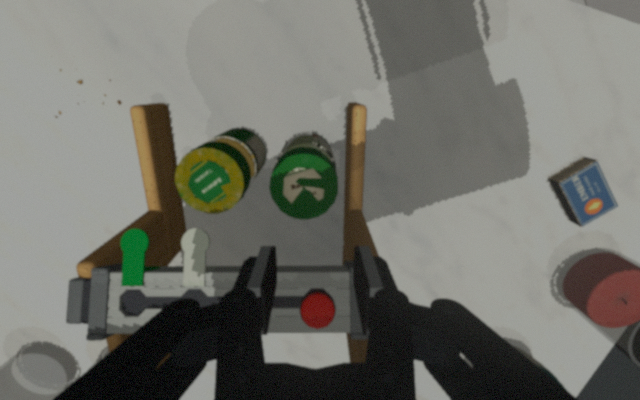

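View pics/cs7.png

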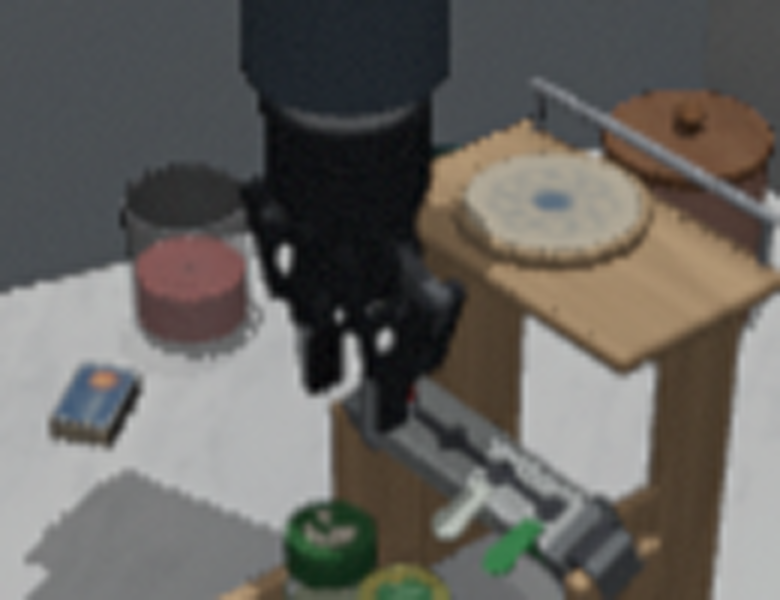

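```bash
for i in 1 2 3; do python3 -m handwheel '[[0.45,0.19,0.05,0,0],[0.45,0,0,0,0]]'|egrep 'pos|force'; done
python3 - <<'E'
from h import *
z=load('w7');print(R(pt(z,318,308)),R(pt(z,318,300)), R(pt(z,310,308)),R(pt(z,326,308)))
s=sense(); print(R(s['position']))
E
```

```text
position: [453.7, 122.7, 161.3]
wrist_force: [0.6, -0.3, 0.9]
position: [455.6, 123.2, 161.3]
wrist_force: [-0.4, 0.1, -0.4]
position: [457.4, 123.7, 161.2]
wrist_force: [0.5, 0.5, 0.3]
[-15.9  52.4 169.5] [-19.4  52.4 167.7] [-16.5  48.4 170.2] [-16.5  56.4 170.2]
[-32.6  49.8 161.2]
```

```bash
python3 -m handwheel '[[0.45,0.15,0.19,0,0],[0.45,0,0,0,0]]'|egrep 'pos|force'; for i in 1 2 3 4 ; do python3 -m handwheel '[[0.45,0.19,0.05,0,0],[0.45,0,0,0,0]]'|egrep 'pos|force'; done
python3 - <<'E'
from h import *
s=sense(); print(R(s['position']))
snap('wrist','w8'); snap('scene','s8'); crop('s8',250,120,380,220,6,'cs8')
E
```

```text
position: [458.9, 125.7, 161.3]
wrist_force: [0.8, -0.2, 0.5]
position: [460.9, 126.1, 161.3]
wrist_force: [-0.3, 1.1, -0.8]
position: [462.8, 126.6, 161.3]
wrist_force: [-0.2, -0.0, 0.7]
position: [464.7, 127.1, 161.3]
wrist_force: [0.6, -0.1, -0.2]
position: [466.5, 127.6, 161.2]
wrist_force: [0.8, 0.0, 0.5]
[-22.8  51.  161.2]
```

View pics/w8.png

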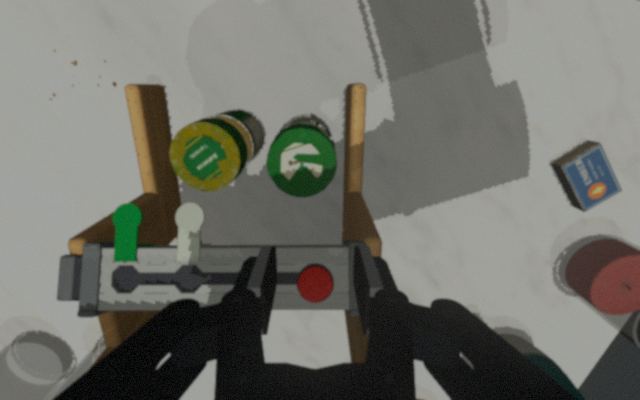

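View pics/cs8.png

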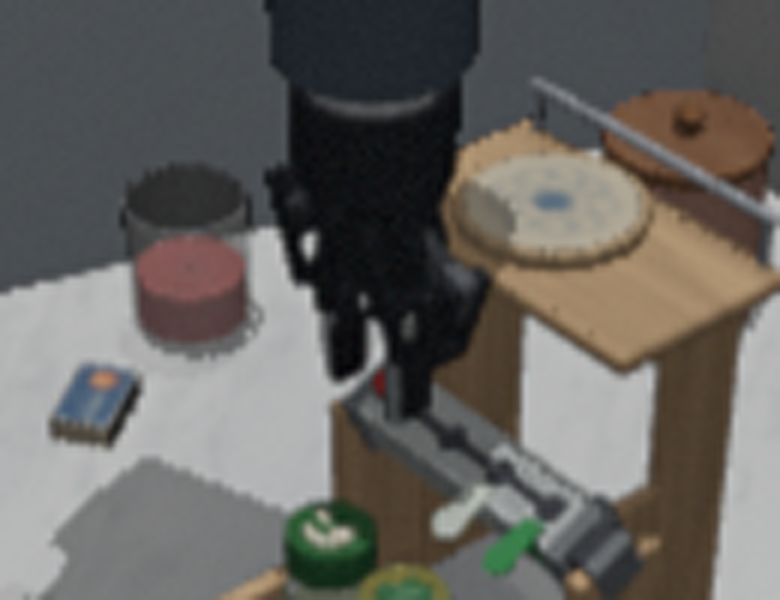

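```bash
python3 - <<'E'
from h import *
z=load('w8');print(R(pt(z,316,283)),R(pt(z,316,270)), R(pt(z,316,295)))
def Wp(q): c,s=cos(TH),sin(TH); return np.array([502.3+c*q[0]-s*q[1],84.6+s*q[0]+c*q[1],q[2]])
for q in [(-22.8,51,161),(-11.8,51,161),(-33.8,51,161),(-16.1,50.5,169.4)]: print(q,np.round(proj(z,Wp(q)),0))
E
python3 -m handwheel '[[0.3,0,0,0,0],[0.2,0,0,0,0],[0.1,0,0,0,0],[0.1,0,0,0,0]]'
```

```text
[-15.   52.6 169.7] [-20.4  52.6 166.6] [ -9.9  52.6 172.1]
(-22.8, 51, 161) [313. 260.]
(-11.8, 51, 161) [313. 279.]
(-33.8, 51, 161) [313. 240.]
(-16.1, 50.5, 169.4) [312. 281.]
clock: 12.22
position: [466.3, 127.5, 161.3]
ee_rot: [-0.0, -0.135, 0.991, 0.0]
wrist_force: [-1.4, 1.1, 2.5]
opening: 0.153
```

```bash
python3 -m handwheel '[[0.1,0,0,0,0],[0.1,0,0,0,0]]';python3 - <<'E'
from h import *
snap('wrist','w9');crop('w9',200,200,440,360,3.3,'cw9')
E
```

```text
clock: 12.48
position: [466.3, 127.5, 161.3]
ee_rot: [-0.0, -0.135, 0.991, 0.0]
wrist_force: [-1.9, 1.3, 1.8]
opening: 0.156
```

View pics/cw9.png

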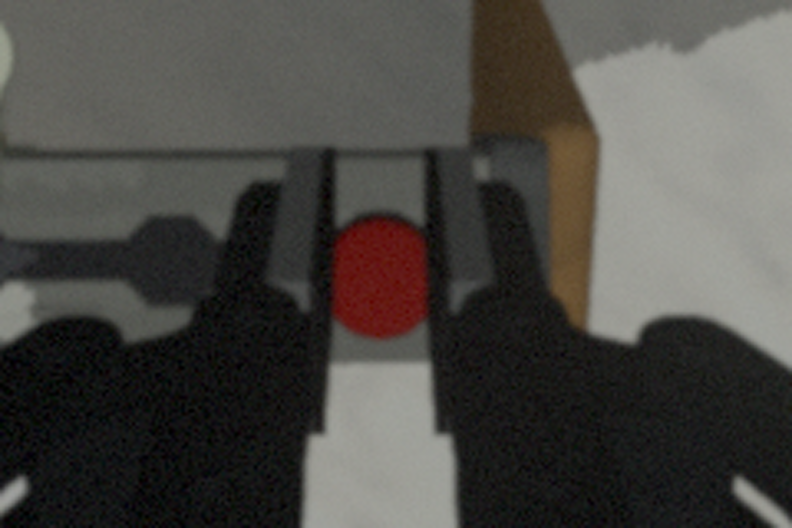

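```bash
for i in 1 2 3; do python3 -m handwheel '[[0,0.07,0.02,-0.2,0],[0,0,0,0,0]]'|egrep 'pos|force|open'; done
```

```text
position: [467.2, 127.8, 159.3]
wrist_force: [-1.8, 0.7, 1.7]
opening: 0.158
position: [468.0, 128.0, 157.4]
wrist_force: [-2.0, 0.3, 4.3]
opening: 0.155
position: [468.8, 128.2, 155.5]
wrist_force: [-1.7, 0.6, 4.6]
opening: 0.155
```

```bash
python3 -m handwheel '[[0,0.04,0.01,-0.1,0],[0,0,0,0,0]]'|egrep 'pos|force|open';  for i in 1 2; do python3 -m handwheel '[[0,0.05,-0.19,0,0],[0,0.05,-0.19,0,0],[0,0,0,0,0]]'|egrep 'pos|force|open'; done
python3 - <<'E'
from h import *
snap('wrist','w10');s=sense(); print(R(s['position']))
E
```

```text
position: [469.2, 128.1, 155.0]
wrist_force: [-2.6, 0.4, 7.5]
opening: 0.157
position: [470.2, 124.2, 155.0]
wrist_force: [-2.9, -0.7, 6.7]
opening: 0.153
position: [471.3, 120.4, 155.0]
wrist_force: [-3.4, 0.2, 6.4]
opening: 0.156
[-20.1  42.9 155. ]
```

View pics/w10.png

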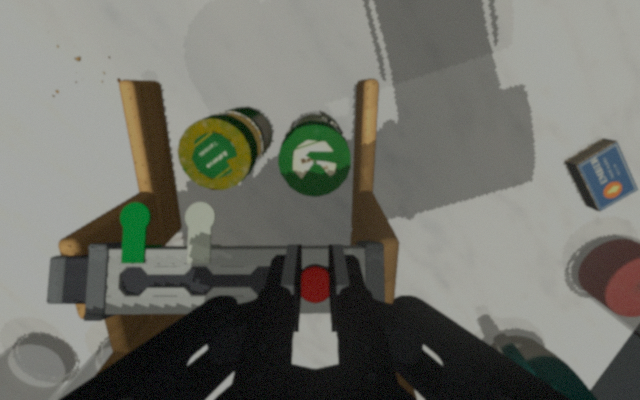

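```bash
python3 - <<'E'
from h import *
z=load('w10')
for u in (60,78,92,97,102,112,118): print(u,[R(pt(z,u,v)).tolist() for v in(255,275,295)])
E
python3 -m handwheel '[[0,0.27,-0.96,0,0],[0,0.27,-0.96,0,0],[0,0.27,-0.96,0,0],[0,0.27,-0.96,0,0],[0,0.27,-0.96,0,0],[0,0,0,0,0]]'|egrep 'pos|force|open'
python3 - <<'E'
from h import *
s=sense(); print(R(s['position']))
E
```

```text
60 [[-14.6, -98.0, 139.5], [-6.2, -94.9, 146.5], [3.8, -94.6, 150.3]]
78 [[-14.7, -87.8, 139.7], [-6.5, -84.7, 146.9], [3.4, -84.3, 151.0]]
92 [[-18.3, -75.0, 146.1], [-9.2, -73.7, 151.1], [-0.1, -72.7, 155.8]]
97 [[-18.4, -72.1, 146.3], [-9.5, -70.7, 151.6], [-0.8, -69.3, 156.8]]
102 [[-19.0, -68.7, 147.3], [-9.4, -68.2, 151.4], [-0.0, -67.6, 155.7]]
112 [[-17.7, -65.0, 145.1], [-7.9, -64.6, 149.2], [0.4, -62.8, 155.1]]
118 [[-18.0, -61.4, 145.6], [-7.9, -61.4, 149.2], [0.8, -60.0, 154.5]]
position: [485.1, 71.6, 155.0]
wrist_force: [-2.4, -1.2, 5.9]
opening: 0.159
[-20.1  -7.8 155. ]
```

```bash
python3 -m handwheel '[[0,0.27,-0.96,0,0],[0,0.27,-0.96,0,0],[0,0.27,-0.96,0,0],[0,0.27,-0.96,0,0],[0,0.14,-0.50,0,0],[0,0,0,0,0],[0,0,0,0,0]]'|egrep 'pos|force|open'
python3 - <<'E'
from h import *
s=sense(); print(R(s['position']))
snap('wrist','w11')
E
```

```text
position: [497.2, 28.5, 155.0]
wrist_force: [-1.0, -1.2, 6.5]
opening: 0.152
[-20.1 -52.6 155. ]
```

View pics/w11.png

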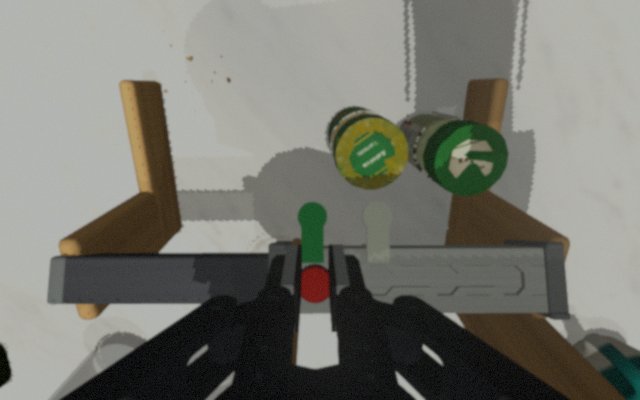

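```bash
python3 -m handwheel '[[0,0.04,-0.13,0,0],[0,0,0,0,0]]'|egrep 'pos|force'; for i in 1 2 3; do python3 -m handwheel '[[0,-0.075,-0.02,0.2,0],[0,0,0,0,0]]'|egrep 'pos|force'; done; python3 -m handwheel '[[0,0.08,-0.29,0,0],[0,0,0,0,0]]'|egrep 'pos|force'
python3 - <<'E'
from h import *
s=sense(); print(R(s['position']))
E
```

```text
position: [497.4, 27.9, 155.0]
wrist_force: [-0.6, 1.0, 5.7]
position: [496.7, 27.7, 156.7]
wrist_force: [-1.3, 0.3, 4.4]
position: [495.8, 27.5, 158.5]
wrist_force: [-0.3, -0.7, 4.2]
position: [495.0, 27.3, 160.4]
wrist_force: [0.9, 0.1, 4.1]
position: [495.7, 24.7, 160.2]
wrist_force: [1.2, 2.3, 3.0]
[-22.6 -55.8 160.2]
```

```bash
python3 -m handwheel '[[0,-0.03,-0.01,0.1,0],[0,0,0,0,0]]'|egrep 'pos|force'; python3 -m handwheel '[[0,0.05,-0.19,0,0],[0,0,0,0,0]]'|egrep 'pos|force'
python3 - <<'E'
from h import *
s=sense(); print(R(s['position']))
snap('wrist','w12');crop('w12',200,180,440,340,3.3,'cw12')
E
```

```text
position: [495.3, 24.6, 161.2]
wrist_force: [0.3, 2.6, 2.0]
position: [495.5, 24.1, 161.1]
wrist_force: [-2.1, 8.8, 4.2]
[-23.  -56.3 161.1]
```

View pics/cw12.png

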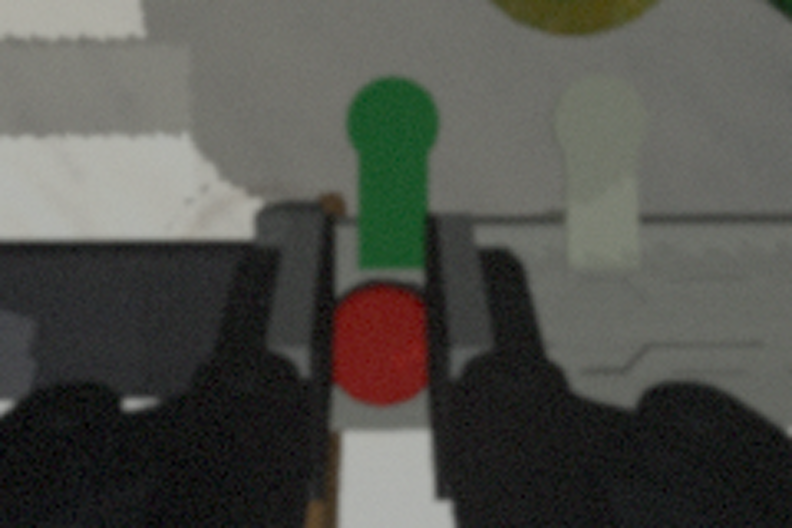

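```bash
python3 -m handwheel '[[0,-0.06,0.25,0,0],[0.25,0,0,0,0],[0.4,0,0,0,0],[0.5,0,0,0,0],[0.5,-1.5,-0.42,0,0],[0.6,-2.6,-0.74,0.5,0],[0.8,-2.6,-0.74,0.5,0],[0.8,0,0,0,0]]'
python3 - <<'E'
from h import *
s=sense(); print(R(s['position']))
snap('wrist','w13');snap('top','t13');snap('scene','s13')
crop('t13',240,110,460,230,3.6,'ct13')
z=load('w13');
E
```

```text
clock: 18.8
position: [426.6, 5.3, 172.0]
ee_rot: [0.001, -0.135, 0.991, 0.0]
wrist_force: [1.2, -0.6, -0.1]
opening: 0.802
[-94.4 -55.7 172. ]
```

View pics/w13.png

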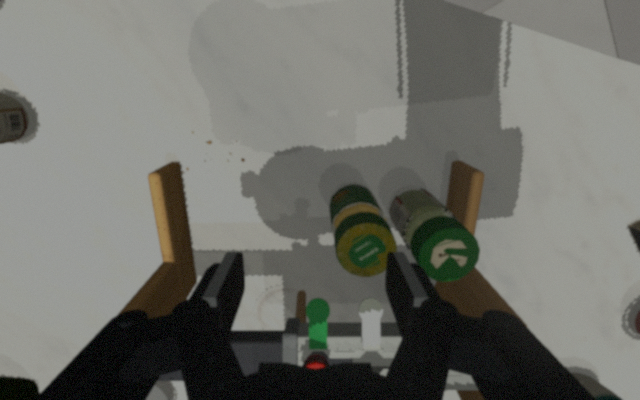

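View pics/ct13.png

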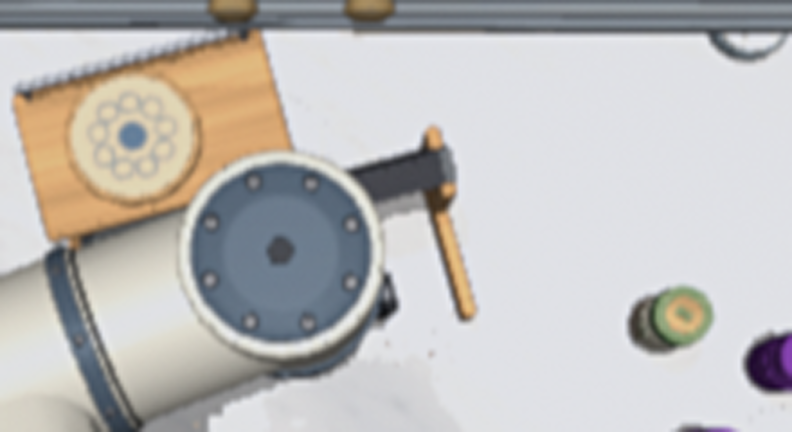

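```bash
python3 -m handwheel '[[0.85,0.3,-4.87,0,0],[0.85,0.3,-4.87,0,0],[0.85,0.3,-4.87,0,0],[0.85,0.3,-4.87,0,0],[0.85,0.3,-4.87,0,0],[0.85,0.3,-4.87,0,0],[0.85,0,0,0,0],[0.85,0,0,0,0]]'
python3 - <<'E'
from h import *
snap('wrist','w14')
s=sense(); print(s['position'],s['joints'].round(2))
E
```

```text
clock: 19.95
position: [446.2, -286.2, 170.6]
ee_rot: [-0.001, -0.135, 0.991, 0.0]
wrist_force: [-0.3, 0.0, -0.4]
opening: 0.851
[ 446.28539182 -285.73342576  170.87107335] [-0.27  0.24 -0.06 -0.   -1.27 -1.02]
```

View pics/w14.png

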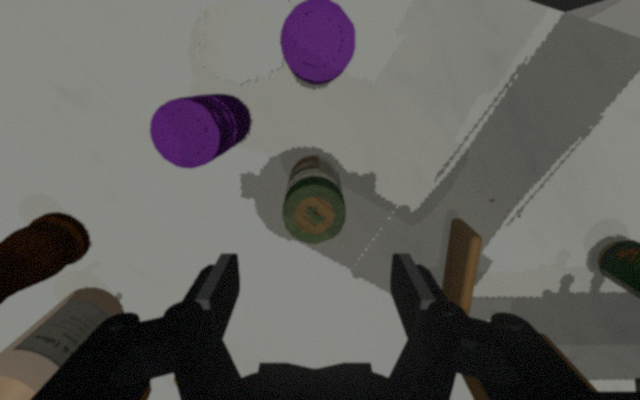

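Run:
```python
from h import *
z=load('w14'); print(pt(z,314,211),pt(z,300,211),pt(z,328,211),pt(z,314,190),pt(z,314,232)); print(proj(z,np.array([446.2,-286,106.])))
m=z['p'].astype(int); g=(m[...,1]>m[...,0]+8)&(m[...,1]>m[...,2]+3); g[:,:270]=0;g[:,360:]=0;g[:150]=0;g[250:]=0; v,u=np.nonzero(g); P=np.array([pt(z,a,b) for a,b in zip(u,v)]); P=P[P[:,2]>103]; print(len(P),P.min(0),P.max(0),(P.min(0)+P.max(0))/2)
```

```text
[ 444.5871645  -286.20641848  106.7213973 ] [ 446.90519309 -295.56608811  107.43052717] [ 441.56940835 -277.05818741  107.87192002] [ 430.16212732 -290.21372073  105.91229125] [ 460.18680763 -281.87637825  106.17171513]
(np.float64(313.66767208083627), np.float64(212.77797543913252))
497 [ 366.05804364 -307.49215325  103.07557327] [ 469.62157016 -265.45186107  313.75807717] [ 417.8398069  -286.47200716  208.41682522]
```

```bash
python3 -m handwheel '[[0.85,-0.15,0,-2.6,0],[0.85,0,0,-2.6,0],[0.85,0,0,-2.6,0],[0.85,0,0,-2.6,0],[0.85,0,0,0,0],[0.5,0,0,0,0],[0.3,0,0,0,0],[0.3,0,0,0,0],[0.3,0,0,0,0],[0.3,0,0,0,0]]'
python3 - <<'E'
from h import *
snap('wrist','w15')
z=load('s13')
# panel check via scene
crop('s13',270,130,430,270,5,'cs13')
E
```

```text
clock: 21.25
position: [445.9, -286.7, 69.1]
ee_rot: [0.002, -0.136, 0.991, -0.001]
wrist_force: [0.8, 1.3, 6.9]
opening: 0.515
```

View pics/w15.png

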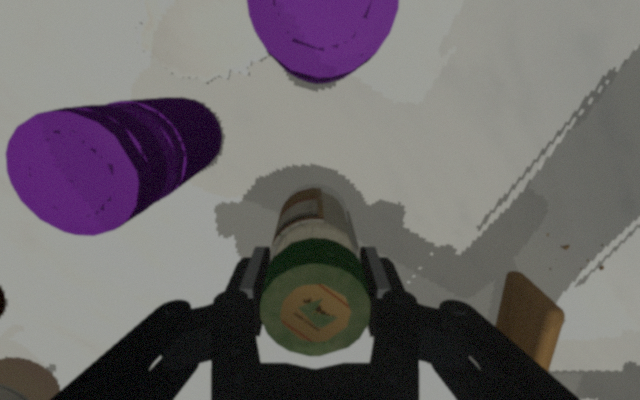

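View pics/cs13.png

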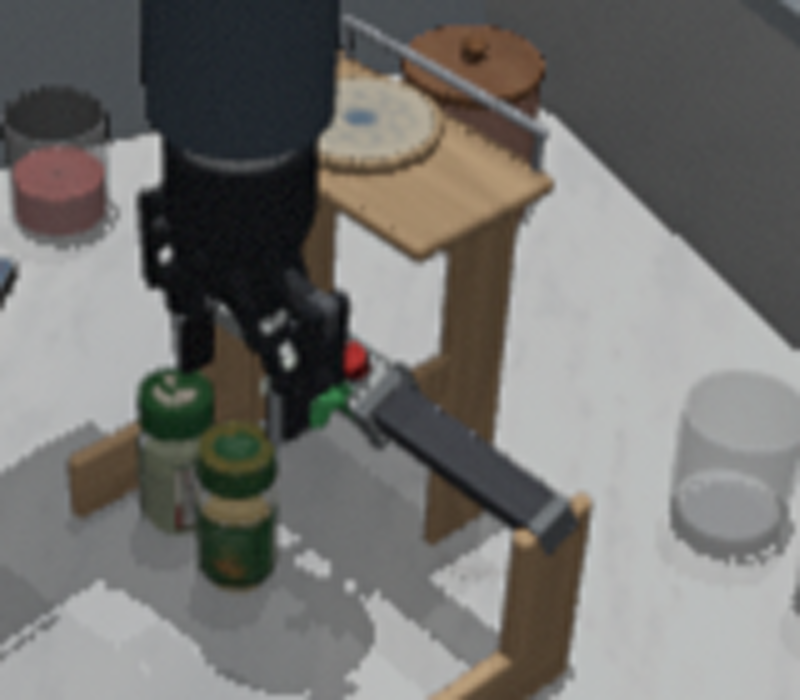

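```bash
python3 -m handwheel '[[0.3,0,0,1.5,0],[0.3,0,0,2.5,0],[0.3,0,0,2.5,0],[0.3,0.2,2.5,0,0],[0.3,0.35,4,0,0],[0.3,0.35,4,0,0],[0.3,0.35,4,0,0],[0.3,0.35,4,0,0],[0.3,0.35,4,0,0],[0.3,0.18,2,0,0],[0.3,0,0,0,0],[0.3,0,0,0,0]]'
python3 - <<'E'
from h import *
s=sense(); print(R(s['position']))
snap('wrist','w16'); snap('scene','s16'); crop('s16',270,130,430,270,5,'cs16')
z=load('w16');print(R(pt(z,315,310)))
E
```

```text
clock: 22.8
position: [465.9, -41.6, 132.7]
ee_rot: [0.0, -0.135, 0.991, -0.0]
wrist_force: [0.3, -0.6, -0.6]
opening: 0.516
[ -69.3 -111.6  132.7]
[ -68.8 -110.5  170.2]
```

View pics/w16.png

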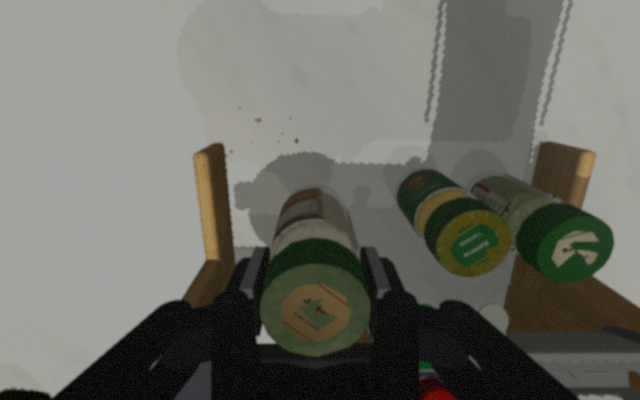

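View pics/cs16.png

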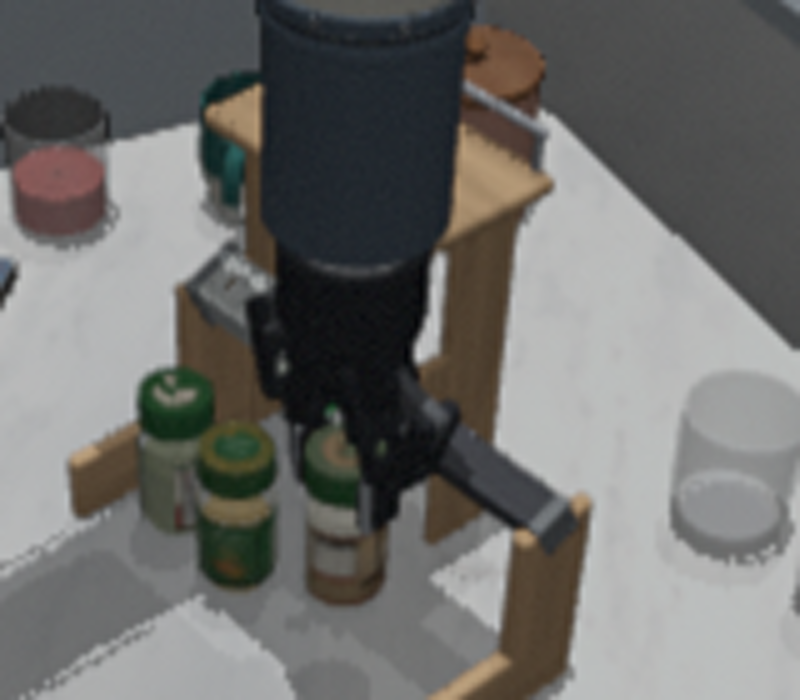

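```bash
python3 -m handwheel '[[0.3,0,0,-2,0],[0.3,0,0,-2,0],[0.3,0,0,-1.6,0],[0.3,0,0,-0.5,0],[0.3,0,0,0,0],[0.3,0,0,0,0]]'; python3 -m handwheel '[[0.3,0,0,-0.2,0],[0.3,0,0,0,0]]'|egrep 'pos|force'
```

```text
clock: 23.65
position: [466.6, -41.4, 72.0]
ee_rot: [0.001, -0.135, 0.991, -0.0]
wrist_force: [-0.2, 0.4, -0.5]
opening: 0.514
position: [466.0, -41.3, 69.4]
wrist_force: [0.1, 0.1, -1.8]
```

```bash
for i in 1 2 3; do python3 -m handwheel '[[0.3,0,0,-0.07,0],[0.3,0,0,0,0]]'|egrep 'pos|force'; done
```

```text
position: [466.3, -41.2, 69.1]
wrist_force: [-1.4, 0.4, 4.1]
position: [466.4, -41.3, 69.1]
wrist_force: [-3.4, 1.3, 9.4]
position: [466.6, -41.3, 69.0]
wrist_force: [-6.3, 1.3, 16.0]
```

```bash
python3 -m handwheel '[[0.3,0,0,0.15,0],[0.3,0,0,0,0],[0.55,0,0,0,0],[0.62,0,0,0,0],[0.68,0,0,0,0],[0.68,0,0,0,0],[0.68,0,0,0.5,0],[0.68,0,0,1.5,0],[0.68,0,0,3,0],[0.68,0,0,3,0],[0.68,-2,-0.5,1.5,0],[0.68,-4,-1,0,0],[0.68,-4,-1,0,0],[0.68,-1,-4,0,0],[0.68,0,-5,0,0],[0.68,0,-5,0,0],[0.68,0,0,0,0],[0.68,0,0,0,0]]'
python3 - <<'E'
from h import *
snap('top','t17'); snap('scene','s17'); crop('t17',240,110,460,230,3.6,'ct17'); crop('s17',270,130,430,270,5,'cs17')
E
```

```text
clock: 26.9
position: [355.8, -206.2, 163.8]
ee_rot: [0.0, -0.135, 0.991, 0.0]
wrist_force: [0.1, 0.1, 0.3]
opening: 0.681
```

View pics/ct17.png

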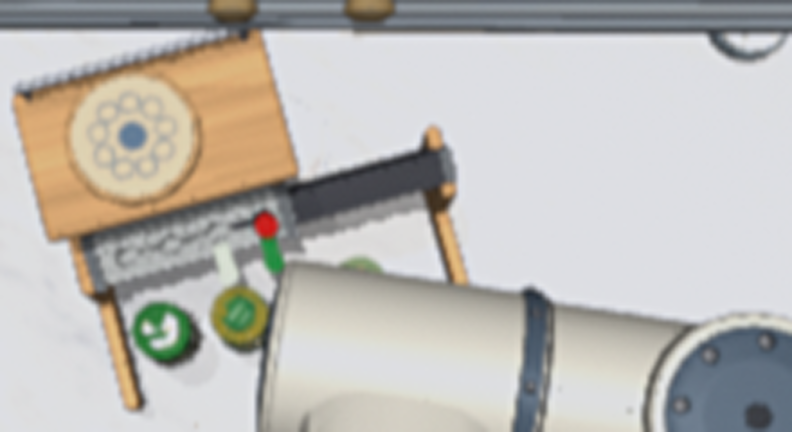

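View pics/cs17.png

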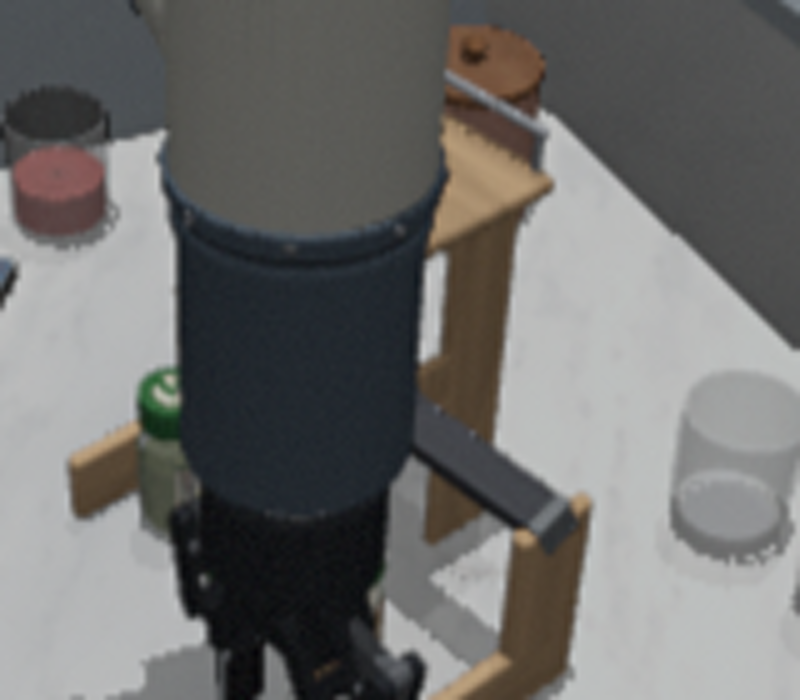

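```bash
python3 -m handwheel '[[0.68,-2,3,3,0],[0.68,-2,4.5,3,0],[0.68,0,5,0,0],[0.68,0,5,0,0],[0.68,0,5,0,0],[0.68,0,5,0,0],[0.68,0,5,0,0],[0.68,0,5,0,0],[0.68,0,5,0,0],[0.68,0,5,0,0],[0.68,0,0,0,0],[0.68,0,0,0,0]]'
python3 - <<'E'
from h import *
snap('top','t18'); snap('scene','s18'); crop('t18',230,110,450,230,3.6,'ct18'); crop('s18',250,130,410,270,5,'cs18')
E
```

```text
clock: 28.5
position: [315.2, 268.9, 223.6]
ee_rot: [-0.0, -0.137, 0.991, -0.0]
wrist_force: [0.3, -0.3, 0.4]
opening: 0.681
```

View pics/ct18.png

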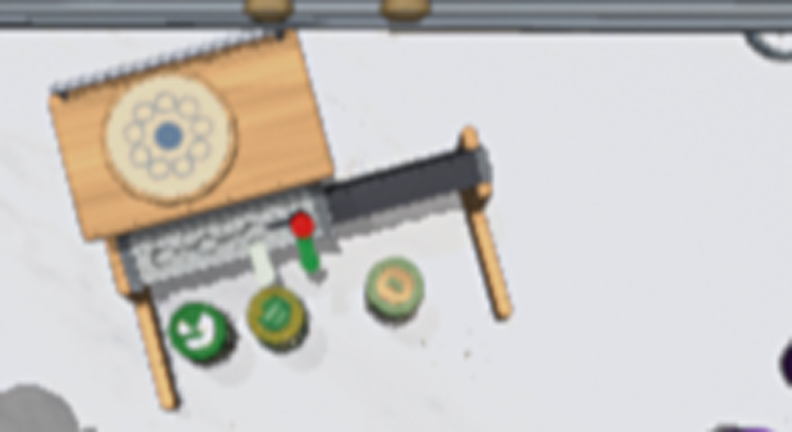

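View pics/cs18.png

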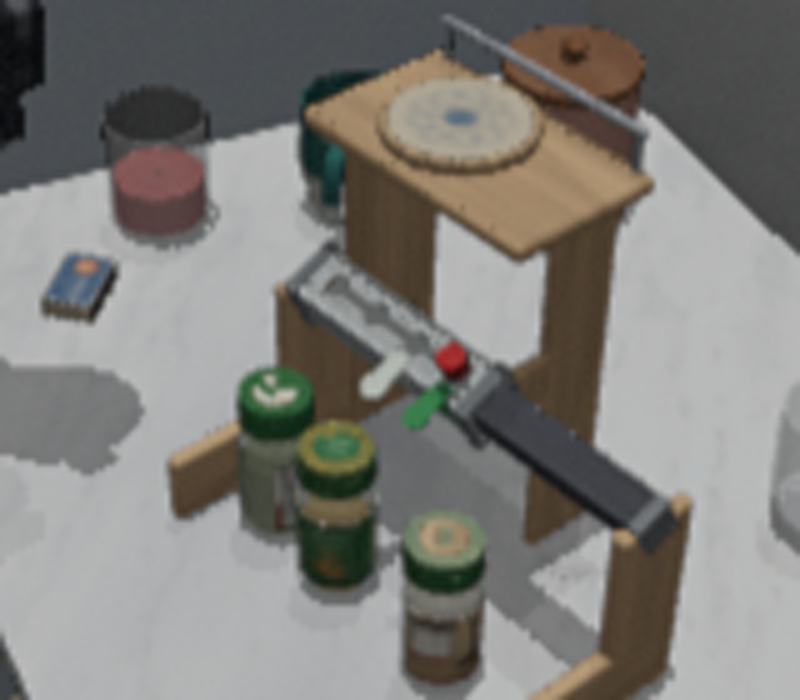

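Run:
```python
from h import *
a=load('t18'); b=load('top0'); s=load('s18'); s0=load('scene0')
for n,u,v in [('btn',314,173),('btn',313,172),('jar',340,190),('jar',335,193),('rj',307,198),('lj',286,202)]: print(n,R(pt(a,u,v)), R(pt(b,u,v)))
for u,v in[(340,201),(340,202),(341,202)]: print('btn scene',R(pt(s,u,v)))
def red(z):
    m=z['p'].astype(int); k=(m[...,0]>150)&(m[...,1]<60)&(m[...,2]<60)
    vv,uu=np.nonzero(k); ok=[(u,v) for u,v in zip(uu,vv) if 250<u<360 and 140<v<230]; return np.mean(ok,0),len(ok),np.median([R(pt(z,u,v)) for u,v in ok],0)
for z in(b,a,s0,s): print(red(z))
```

```text
btn [-17.8 -55.4 171.6] [-14.2 -55.6 148.3]
btn [-14.5 -53.6 171.1] [-10.7 -53.7 147.1]
jar [ -71.9 -112.3  106.3] [ -61.7 -117.8    5.1]
jar [-76.1 -96.9 104.9] [ -65.9 -101.3   -0.4]
rj [-69.2 -19.4 104.9] [-69.6 -19.5 109.3]
lj [-65.1  38.6 109.2] [-65.   38.7 107.9]
btn scene [-13.3 -55.  168.2]
btn scene [-16.7 -58.6 168.7]
btn scene [-16.1 -61.9 170.5]
(array([274.08333333, 182.91666667]), 24, array([-15.2 ,  51.2 , 170.35]))
(array([313.5       , 172.23076923]), 26, array([-15.8 , -54.55, 172.05]))
(array([314.5, 183. ]), 10, array([-16.75,  49.8 , 170.6 ]))
(array([339.85714286, 200.92857143]), 14, array([-15.25, -55.55, 170.3 ]))
```

Button height is the same as at the start (about 170 mm, popped out) and it has moved 105.5 mm. The jar is upright in the gap and the other jars have not moved. Handing in.

```bash
python3 -c "
from cell import robot; print(robot.sign_off())"
```

```text
the job is handed in; nothing more can be done
None
```

The rack is extended to the green-flagged hole, the fourth, and the loose jar stands upright in the gap. I handed the job in at about 29 s on the robot's clock.

**How it went**
- The moves allow no tilt, so I reached the button from the front with the tool vertical. I pinched the head, pressed it in and slid it along with the end panel.
- My first attempt pressed with one fingertip. It came down in front of the head without pressing it, with about 1.5 N of contact, so I backed off and changed to the pinch.
- I then carried the green-lidded jar over the panel's low front and set it down.

**Last checks**
- **Button:** it moved about 105.5 mm. Its top is about 170 mm high, as at the start, so it has popped out. Before I let go, it also resisted a sideways push of about 9 N.
- **Spice jar:** it stands about 92 mm along the rail from the nearest rack jar and about 70 mm inside the end panel. Its top is 106 mm high.
- **Other things:** both rack jars read within about 0.5 mm of where they were. The purple jars and the matchbox I judged by eye only; I never touched them.
- **Forces:** the highest I read was about 17 N, while setting the jar down. The robot was clear of everything at the end.

**Disagreement:** the button's top measured about 7 mm higher than I first worked out. I had taken the given point for the top of the head, but it is the middle.

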